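# Seat the filled cube mould and start its vibrator through the guard window

### The arm

A 7-joint arm with a two-finger parallel gripper is mounted at the origin on the work surface. World frame = base frame: x ahead of the robot, y to its left, z up, the work surface at z = 0. Lengths are in mm, angles in rad, forces in N, time in s.
With the tool pointing down it reaches from about 425 to 875 mm from the base axis. Payload 8.4 kg.
Tool frame: the origin (TCP) lies on the centre line of the jaws, within the pads' length; the fingertips stand 8 mm ahead of it and the grasp point (between the pads) lies 11 mm behind it; z points along the fingers, y is the direction in which the jaws open and shut (so a half turn about z gives the same grasp; the last joint's range is limited). The gripper opens to 85 mm and grips with 20 to 120 N. Pads are 22 mm wide; open, the fingers measure 114 mm over their backs; the gripper's body (76 mm by 85 mm) begins 54 mm behind the grasp point. The pads swing forward as they close: fully open they stand 13 mm farther back than shut.
Start: joints at [-1.288, 0.333, 0.04, 1.465, -0.013, 1.343, -0.059], TCP at [242.184, 603.168, 239.308] pointing down, gripper open.
Joint ranges: [-2.58, 2.58], [-0.38, 2.09], [-1.3, 1.39], [0.25, 2.4], [-1.5, 4.64], [0.08, 2.09], [-2.65, 2.65]. Speed limits (rad/s): [2.22, 2.22, 2.79, 2.79, 3.14, 3.14, 3.14].

### API

Orientations are given as a unit quaternion [x, y, z, w].
In Python, from cell import r, eyes gives the robot as it stands.
- The arm moves only by the tool send_rows, never from a script. Its argument "motion" is a list of rows, each an object with "delta_pos": the shift along the tool's x, y, z normalised to -1 to 1, where 1 is 150 mm, a list of three; "dr": the turn, a rotation vector about the tool's x, y, z normalised to -1 to 1, where 1 is pi/2 rad, a list of three. A call has 1 to 12 rows; each row shifts and turns the pose as measured when the row begins, along the tool's axes as they then stand; what a row does not reach is not made up. A row lasts 1/12 s, in which the tool goes at most 41.7 mm and 7.16 degrees, less where a joint would pass 70% of its speed; a pose out of reach is approached as far as the arm can. A call with a number of a shift or a turn outside -1 to 1 is refused whole. A call with a gripper value outside its range is refused whole. "claw" is the opening, from -1 (shut) to 1 (fully open), set as the call begins (left out, the last holds). The fingers move at their own pace and stop on an object; "squeeze" is the grip in N (left out, the last holds). Time passes only in rows, so rows that do not move let the fingers close. It gives the time, the measured TCP pose, the force and the opening at its end, in the units of the state.
- r.observe(): the state, without advancing time (a new reading comes with each control period).
- eyes.read_camera(name): name is "side" or "top"; returns a dict with "img" (384x512x3 uint8, red, green, blue), "mtx" (3x3 intrinsics, pixels), "rvec" (rotation vector, rad) and "tvec" (3), from world to camera coordinates, as OpenCV has them. Camera axes: x right, y down, z forward; pixel columns grow to the right and rows downward; lengths in mm; the calibration is good to about 2 mm. A picture is of the moment at which its call begins. There is no depth.
- r.sign_off(): hands the job in, once; it reports no verdict.
The state is a dict: "clock": time; "joint_positions": joint angles; "joint_velocities": joint speeds; "joint_torque": joint torques, N m; "eef_pos": TCP position; "eef_rot": TCP orientation; "contact_force": force on the tool from outside, world axes, zero at the start; "torque": the same for the moment, N m; "gripper_width": finger opening in mm.
Only numpy, scipy, OpenCV 4.12 (cv2) and the standard library are available. Lean on these libraries where they do the work, as an engineer would, in place of code of your own. Each camera call takes 0.05 s, during which the arm holds its last target. There are 200 camera calls.

### The job

Push the concrete-filled mould along its bay, without lifting it, until it stands fully home against the steel stop bar. Then reach through the guard window behind that same bay and press its red lever all the way down, without touching the yellow guard. Leave the empty mould, the other lever and everything else on the bench as they are.

Things in the scene. Friction and masses are not known exactly. Their poses are not given: they have to be found in the camera images.
- vibrator: blue two-bay vibrating table 320 x 320 mm, steel deck 45 mm above the bench. Origin on the bench, half-way between the bays, under the line of the stop bars' faces. x points from the robot side to the back, y to the left bay, z up. Bays are lanes along x centred at y = +70 mm (left) and -70 mm (right).
- home_left (a point): point on the deck under the centre of a mould that is fully home in the left bay. The stop bar's face is 34 mm farther along x; the bar is 30 mm high. The lane is 78 mm wide between two guide strips (12 mm high, 8 mm thick) that run 135 mm from the bar towards the robot. Axes as the vibrator's.
- home_right (a point): point on the deck under the centre of a mould that is fully home in the right bay. The stop bar's face is 34 mm farther along x; the bar is 30 mm high. The lane is 78 mm wide between two guide strips (12 mm high, 8 mm thick) that run 135 mm from the bar towards the robot. Axes as the vibrator's.
- filled_mould_center (a point): centre of the filled cube mould: black plastic, 68 x 68 mm and 62 mm high, filled with grey concrete to 3 mm below the rim, about 0.5 kg, loose on the deck. It stands in one of the two bays, roughly square in its lane, 30 to 55 mm short of the stop bar. Its own axes start parallel to the vibrator's within 3 degrees.
- empty_mould_center (a point): centre of the empty cube mould: same black mould, 68 x 68 x 62 mm, open and empty, 0.3 kg, in the other bay
- lever_left (a joint): hand lever of the left bay: steel arm 85 mm long ending in a flat round red knob 30 mm across. It hinges level behind the knob, 90 mm farther from the robot side than the knob. Joint value in rad: 0 = up and level, 0.32 = stop, fully down (knob about 28 mm lower and up to 6 mm farther back). It starts near the top (0 to 0.05), needs 3 to 4 N on the knob, and stays where it is left.
- lever_right (a joint): hand lever of the right bay: steel arm 85 mm long ending in a flat round red knob 30 mm across. It hinges level behind the knob, 90 mm farther from the robot side than the knob. Joint value in rad: 0 = up and level, 0.32 = stop, fully down (knob about 28 mm lower and up to 6 mm farther back). It starts near the top (0 to 0.05), needs 3 to 4 N on the knob, and stays where it is left.
- knob_left (a point): centre of the top face of the red knob on the left lever; moves with the lever
- knob_right (a point): centre of the top face of the red knob on the right lever; moves with the lever
- window_left (a point): centre of the left window of the yellow guard, at the height of the guard's top face. The opening is 90 mm along the guard's x and 100 mm along its y, in a plate 4 mm thick. The guard's axes are parallel to the vibrator's; the window is up to 12 mm off-centre over its lever. The knob's top starts about 7 mm below the guard's top face.
- window_right (a point): centre of the right window of the yellow guard, at the height of the guard's top face. The opening is 90 mm along the guard's x and 100 mm along its y, in a plate 4 mm thick. The guard's axes are parallel to the vibrator's; the window is up to 12 mm off-centre over its lever. The knob's top starts about 7 mm below the guard's top face.
- guard: yellow steel guard fixed above the levers: a flat plate 140 x 290 mm with two windows on four corner legs, top face 115 mm above the bench. Origin: centre of its foot, on the deck, 70 mm below the plate's top face.
- bucket: black plastic pail, 120 mm across, 110 mm high, standing on the bench to the left; origin centre of its underside
- trowel: flat trowel lying on the bench to the right; origin on its underside
- mallet: rubber-headed mallet lying on the bench to the right; origin on its underside
- jar: amber sample jar, 70 mm across, 100 mm high, on the bench to the left; origin centre of its underside
- cube1: cured concrete cube, 50 mm, on the bench to the right; origin centre of its underside
- cube2: cured concrete cube, 50 mm, on the bench to the left; origin centre of its underside
- filled_mould: the same filled mould; origin at the centre of its underside
Mind the look-alikes: they are no part of the job. What is shaped like the filled_mould but blue or turquoise is not meant.

How it is judged:
By the outcome, as a careful person would: the job done as asked, in the order asked, and still so for the second after the job is handed in, with the robot touching nothing.
It also fails if it takes over 40 s, if anything falls off the work surface, if the arm or the gripper's body presses on something with over 40 N, if the wrist force passes 120 N, or if a joint passes its speed limit or range.

## Working session

There is one attempt and no reset: what is moved stays moved. The work goes in short steps, Python scripts to look and compute and a tool call to move; the robot and the scene stay as the last step left them, time stands still between calls to the robot, and variables do not carry over. Pictures are saved under pics/ and viewed, about 8 in all and at most 12, crops included, and the job is handed in when it is done.

Besides the shell and the picture viewer there is one more tool, called as name(argument=value, ...), one argument or row to a line, values as JSON. send_rows: Moves the arm, as the interface text tells. Its arguments: {"type":"object","properties":{"motion":{"type":"array","items":{"type":"object","properties":{"delta_pos":{"type":"array","items":{"type":"number"}},"dr":{"type":"array","items":{"type":"number"}}}}},"claw":{"type":"number"},"squeeze":{"type":"number"}},"required":["motion"]}

```bash
mkdir -p pics
python3 - <<'E'
from cell import r, eyes
import cv2,numpy as np
for n in("top","side"):
    c=eyes.read_camera(n); cv2.imwrite(f"pics/{n}0.png",c["img"][:,:,::-1])
    R=cv2.Rodrigues(np.array(c["rvec"]))[0]; print(n,c["mtx"],-R.T@np.array(c["tvec"]).ravel(),R)
s=r.observe();print(s)
E
```

```text
top [[357.75336175   0.         257.25261404]
 [  0.         357.75336175 190.62005006]
 [  0.           0.           1.        ]] [ 405.61811905    4.63686161 1119.33208285] [[ 0.00144709 -0.99963203  0.02708698]
 [-0.9890464  -0.0054287  -0.1475051 ]
 [ 0.14759787 -0.02657682 -0.98869032]]
side [[357.57654509   0.         259.00587709]
 [  0.         357.57654509 189.25082457]
 [  0.           0.           1.        ]] [  50.14105817 -777.11101553  656.41262997] [[ 0.81630713 -0.57745375 -0.01377847]
 [-0.30309155 -0.40790997 -0.86124617]
 [ 0.49170945  0.70721752 -0.50800117]]
{'clock': 0.1, 'joint_positions': array([-1.28818318,  0.3338416 ,  0.03986776,  1.46620354, -0.01339457,
        1.34331635, -0.05848346]), 'joint_velocities': array([ 0.0017309 , -0.00102255, -0.00043398, -0.0015261 ,  0.00041349,
       -0.00233712, -0.00257637]), 'joint_torque': array([ 3.00420048e-03, -6.60018897e+01,  1.36979096e+00, -4.06475544e+01,
        1.71531632e-02,  8.93947959e-03,  9.97651114e-06]), 'eef_pos': array([242.05926335, 602.79819927, 238.49912231]), 'eef_rot': array([ 1.89745519e-01,  9.81833017e-01, -7.45919934e-04, -9.14579406e-05]), 'contact_force': array([-0.63421337,  0.24512816, -0.08398513]), 'torque': array([-0.02161709,  0.0133917 , -0.04742086]), 'gripper_width': 84.96502170704926}
```

View pics/top0.png

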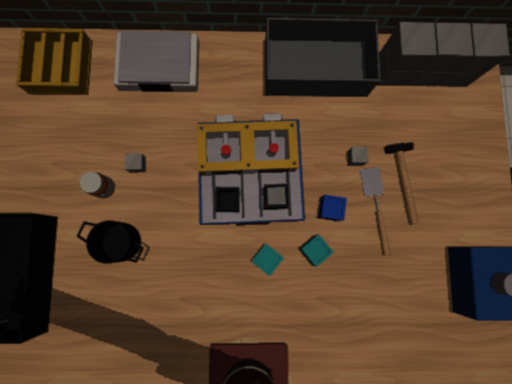

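View pics/side0.png

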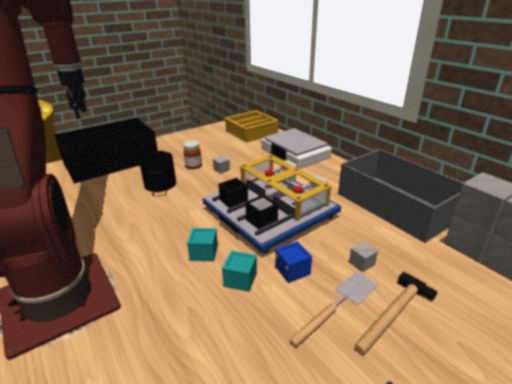

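The filled mould is in the right bay (grey fill at about (276,196) in the top view). The right knob is at about (273,148). Next I'll measure these.

```bash
cat > h.py <<'E'
import cv2,numpy as np
from cell import r, eyes
def cam(n):
    c=eyes.read_camera(n); R=cv2.Rodrigues(np.array(c["rvec"]))[0]
    return dict(img=c["img"],K=c["mtx"],R=R,t=np.array(c["tvec"]).ravel())
def ray(c,uv,z):
    d=c["R"].T@np.linalg.solve(c["K"],[uv[0],uv[1],1]); o=-c["R"].T@c["t"]
    return o+d*(z-o[2])/d[2]
def proj(c,p):
    q=c["K"]@(c["R"]@np.array(p,float)+c["t"]); return q[:2]/q[2]
def blobs(m,lo=15):
    n,l,s,ce=cv2.connectedComponentsWithStats(m.astype(np.uint8))
    return [(ce[i],s[i],l==i) for i in range(1,n) if s[i,4]>=lo]
def masks(img):
    h=cv2.cvtColor(img,cv2.COLOR_RGB2HSV).astype(int); H,S,V=h[...,0],h[...,1],h[...,2]
    return dict(red=((H<6)|(H>174))&(S>170)&(V>110), yellow=(H>17)&(H<32)&(S>150)&(V>120), blue=(H>105)&(H<128)&(S>100)&(V>40))
E
python3 - <<'E'
from h import *
c=cam("top"); im=c["img"]; m=masks(im)
for k,z in(("red",105),("yellow",115),("blue",30)):
    for ce,s,l in blobs(m[k],20):
        if 190<ce[0]<310 and 110<ce[1]<230:
            rc=cv2.minAreaRect(np.argwhere(l)[:,::-1].astype(np.float32))
            print(k,ce.round(1),s,ray(c,ce,z).round(1),[ray(c,p,z)[:2].round(1).tolist() for p in cv2.boxPoints(rc)])
s=cam("side")
for ce,st,l in blobs(masks(s["img"])["red"],10):
    if 230<ce[0]<340: print("side red",ce.round(1),st,ray(s,ce,105).round(1))
cv2.imwrite("pics/a.png",cv2.resize(im[110:230,190:310,::-1],None,fx=5,fy=5,interpolation=cv2.INTER_CUBIC))
cv2.imwrite("pics/b.png",cv2.resize(s["img"][140:250,190:350,::-1],None,fx=5,fy=5,interpolation=cv2.INTER_CUBIC))
E
```

```text
red [225.5 149.1] [222 145   8   9  55] [678.8  70.  105. ] [[690.9, 80.4], [691.1, 60.0], [667.2, 59.7], [667.0, 80.0]]
red [273.5 147.5] [270 144   8   8  52] [684.8 -70.  105. ] [[695.2, -59.8], [695.4, -80.3], [674.3, -80.2], [674.2, -59.7]]
yellow [249.3 147.9] [ 197  122  101   48 1879] [680.3   0.7 115. ] [[748.0, 155.4], [762.4, -134.8], [626.1, -137.7], [613.3, 147.1]]
blue [300.5 175. ] [297 120   7 100 129] [ 618.2 -159.    30. ] [[796.2, -150.3], [796.6, -158.6], [481.4, -166.4], [481.1, -158.4]]
blue [200.2 201.1] [199 176   4  48  71] [535.  149.7  30. ] [[612.7, 158.1], [613.0, 152.1], [468.3, 142.5], [468.0, 148.4]]
side red [268.8 172.1] [266 170   7   5  29] [674.2  62.2 105. ]
side red [297.3 189. ] [293 187   9   6  39] [677.9 -77.4 105. ]
```

View pics/a.png

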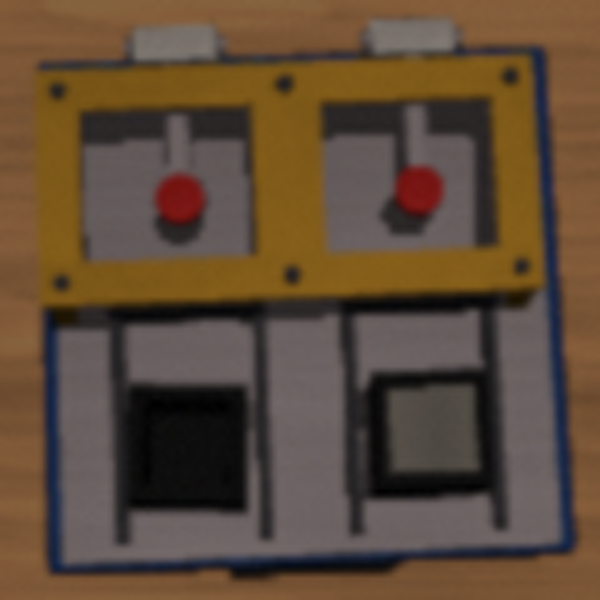

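View pics/b.png

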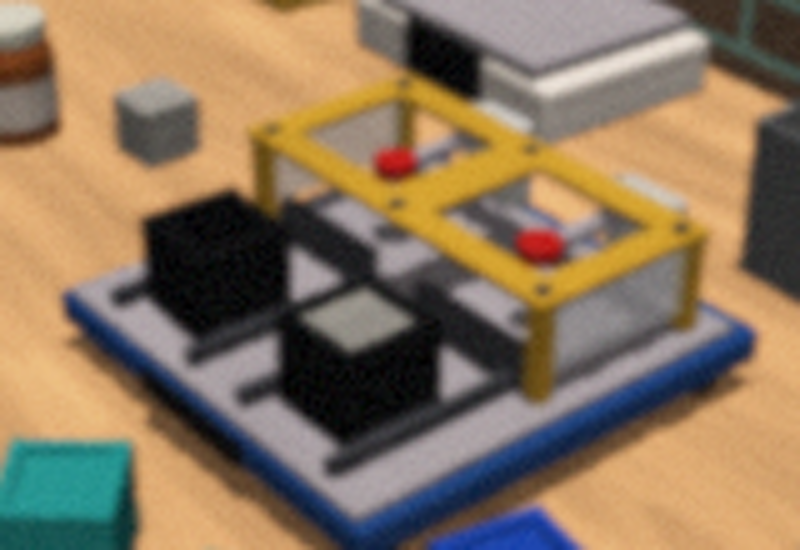

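Run:
```python
from h import *
c=cam("top"); o=np.array([190,110]); s=cam("side"); so=np.array([190,140])
def T(pts,z,name,cc=c,oo=o):
    P=np.array([ray(cc,(np.array(p)+.5)/5-.5+oo,z)[:2] for p in pts]); print(name,P.round(1).tolist(),P.mean(0).round(1)); return P
def yaw(a,b): d=b-a; return np.degrees(np.arctan2(d[1],d[0])).round(2)
g=T([(38,65),(543,50),(545,288),(42,305)],115,"guard"); print(yaw(g[3],g[0]),yaw(g[2],g[1]),yaw(g[1],g[0])-90,yaw(g[2],g[3])-90)
w=T([(323,102),(490,98),(497,245),(328,252)],113,"win")
w=T([(80,110),(250,105),(256,252),(88,262)],113,"winL")
mo=T([(367,376),(484,370),(491,490),(370,497)],107,"mould"); print(yaw(mo[3],mo[0]),yaw(mo[2],mo[1]),yaw(mo[1],mo[0])-90,yaw(mo[2],mo[3])-90)
T([(387,389),(476,385),(480,472),(388,477)],104,"fill")
a=T([(348,320),(357,532)],57,"st1");b=T([(490,320),(501,526)],57,"st2");d=T([(117,320),(122,542)],57,"st3");e=T([(262,320),(267,538)],57,"st4")
for q in(a,b,d,e):print(yaw(q[1],q[0]))
v=T([(52,570),(574,549)],45,"deck front"); print(yaw(v[1],v[0])-90)
T([(419,190)],108,"knobR"); T([(540,240)],108,"knobR side",s,so)
T([(283,312),(350,355),(437,325),(362,288)],107,"mould side",s,so)
T([(540,303),(707,235),(404,75),(250,130)],115,"guard side",s,so)
```

```text
guard [[754.6, 152.7], [767.0, -142.3], [624.3, -141.2], [612.3, 146.7]] [689.6   3.9]
2.41 -0.42 2.4000000000000057 2.3900000000000006
win [[734.7, -13.2], [738.1, -111.0], [649.9, -114.1], [645.0, -16.4]] [691.9 -63.7]
winL [[728.4, 127.9], [732.4, 29.3], [644.7, 25.1], [638.1, 121.3]] [685.9  75.9]
mould [[573.7, -39.1], [577.6, -106.4], [508.3, -109.7], [504.0, -40.7]] [540.9 -74. ]
1.35 2.7 3.3100000000000023 3.549999999999997
fill [[566.7, -50.7], [569.3, -102.0], [518.9, -103.8], [515.8, -51.1]] [542.7 -76.9]
st1 [[616.3, -29.7], [488.0, -35.2]] [552.1 -32.5]
st2 [[616.9, -115.9], [491.9, -121.1]] [ 554.4 -118.5]
st3 [[615.4, 109.6], [481.6, 104.0]] [548.5 106.8]
st4 [[615.9, 22.3], [484.2, 18.3]] [550.1  20.3]
2.43
2.38
2.39
1.73
deck front [[465.6, 146.5], [479.1, -166.4]] [472.4 -10. ]
2.480000000000004
knobR [[683.7, -69.5]] [683.7 -69.5]
knobR side [[680.7, -75.4]] [680.7 -75.4]
mould side [[511.2, -48.9], [516.6, -107.4], [573.5, -111.9], [562.6, -54.7]] [541.  -80.7]
guard side [[626.6, -138.2], [756.8, -139.5], [747.1, 150.8], [612.2, 143.3]] [685.7   4.1]
```

send_rows(
  motion=[
    {"dr": [0, 0, -0.0675]},
    {"dr": [0, 0, -0.0675]},
    {"dr": [0, 0, -0.0675]},
    {"dr": [0, 0, -0.0675]},
    {"delta_pos": [-0.25, 0, 0]},
    {"delta_pos": [-0.25, 0, 0]},
    {"delta_pos": [-0.25, 0, 0]},
    {"delta_pos": [-0.25, 0, 0]},
    {"delta_pos": [-0.25, -0.1, 0]},
    {"delta_pos": [-0.2, -0.2, 0]},
    {"delta_pos": [0, -0.25, 0]},
    {"delta_pos": [0, -0.25, 0]},
  ],
  claw=-0.3,
)

```text
validation failed for argument at $.mo...
```

send_rows(
  motion=[
    {"delta_pos": [0, 0, 0], "dr": [0, 0, -0.0675]},
    {"delta_pos": [0, 0, 0], "dr": [0, 0, -0.0675]},
    {"delta_pos": [0, 0, 0], "dr": [0, 0, -0.0675]},
    {"delta_pos": [0, 0, 0], "dr": [0, 0, -0.0675]},
    {"delta_pos": [-0.25, 0, 0], "dr": [0, 0, 0]},
    {"delta_pos": [-0.25, 0, 0], "dr": [0, 0, 0]},
    {"delta_pos": [-0.25, 0, 0], "dr": [0, 0, 0]},
    {"delta_pos": [-0.25, 0, 0], "dr": [0, 0, 0]},
    {"delta_pos": [-0.25, -0.1, 0], "dr": [0, 0, 0]},
    {"delta_pos": [-0.2, -0.2, 0], "dr": [0, 0, 0]},
    {"delta_pos": [0, -0.25, 0], "dr": [0, 0, 0]},
    {"delta_pos": [0, -0.25, 0], "dr": [0, 0, 0]},
  ],
  claw=-0.3,
)

```text
clock: 1.3
eef_pos: [468.9, 503.9, 232.6]
eef_rot: [-0.042, 0.999, -0.0, -0.004]
contact_force: [0.4, 0.3, 0.3]
gripper_width: 30.0
```

send_rows(
  motion=[
    {"delta_pos": [0.02, -0.27, -0.02], "dr": [0, 0, 0.027]},
    {"delta_pos": [0.01, -0.27, -0.01], "dr": [0, 0, 0]},
    {"delta_pos": [0.01, -0.27, -0.01], "dr": [0, 0, 0]},
    {"delta_pos": [0.01, -0.27, -0.005], "dr": [0, 0, 0]},
    {"delta_pos": [0.01, -0.27, -0.005], "dr": [0, 0, 0]},
    {"delta_pos": [0.01, -0.27, -0.005], "dr": [0, 0, 0]},
    {"delta_pos": [0.01, -0.27, -0.005], "dr": [0, 0, 0]},
    {"delta_pos": [0, -0.27, -0.005], "dr": [0, 0, 0]},
    {"delta_pos": [0, -0.27, -0.005], "dr": [0, 0, 0]},
    {"delta_pos": [0, -0.27, -0.005], "dr": [0, 0, 0]},
    {"delta_pos": [0, -0.27, -0.005], "dr": [0, 0, 0]},
    {"delta_pos": [0, -0.27, -0.005], "dr": [0, 0, 0]},
  ],
)

```text
clock: 2.3
eef_pos: [474.7, 3.4, 244.5]
eef_rot: [-0.018, 1.0, 0.0, -0.003]
contact_force: [1.0, 0.4, -0.2]
gripper_width: 29.9
```

```bash
python3 -c "
from h import *
s=r.observe();print(s['eef_pos'],s['eef_rot'],s['contact_force'])"
```

```text
[474.68155308   3.39867525 244.46424302] [-1.82336687e-02  9.99829618e-01  4.80022850e-04 -2.83503287e-03] [ 1.04721729  0.36081143 -0.23452181]
```

send_rows(
  motion=[
    {"delta_pos": [0.02, -0.27, 0], "dr": [0, 0, 0]},
    {"delta_pos": [0.01, -0.25, 0], "dr": [0, 0, 0]},
    {"delta_pos": [0, 0, 0], "dr": [0, 0, 0]},
    {"delta_pos": [0, 0, 0], "dr": [0, 0, 0]},
  ],
)

```text
clock: 2.63
eef_pos: [471.2, -87.7, 245.9]
eef_rot: [-0.012, 1.0, 0.0, -0.001]
contact_force: [-0.3, 1.1, -0.1]
gripper_width: 29.6
```

send_rows(
  motion=[
    {"delta_pos": [0, 0.058, 0], "dr": [0, 0, -0.011]},
    {"delta_pos": [0, 0, 0.2], "dr": [0, 0, 0]},
    {"delta_pos": [0, 0, 0.2], "dr": [0, 0, 0]},
    {"delta_pos": [0, 0, 0.2], "dr": [0, 0, 0]},
    {"delta_pos": [0, 0, 0.2], "dr": [0, 0, 0]},
    {"delta_pos": [0, 0, 0.15], "dr": [0, 0, 0]},
    {"delta_pos": [0, 0, 0], "dr": [0, 0, 0]},
    {"delta_pos": [0, 0, 0], "dr": [0, 0, 0]},
  ],
)

```text
clock: 3.3
eef_pos: [473.5, -65.0, 100.0]
eef_rot: [-0.03, 1.0, 0.002, 0.001]
contact_force: [-0.3, -0.2, -0.1]
gripper_width: 30.1
```

```bash
python3 -c "
from h import *
s=r.observe();print(s['eef_pos'],s['eef_rot'],s['contact_force'])
s=cam('side');cv2.imwrite('pics/c.png',cv2.resize(s['img'][100:260,150:350,::-1],None,fx=3,fy=3,interpolation=cv2.INTER_CUBIC))"
```

```text
[473.46226971 -65.04125673  99.9939917 ] [-0.02998712  0.999547    0.00210628  0.00145923] [-0.25056201 -0.17276364 -0.08418563]
```

View pics/c.png

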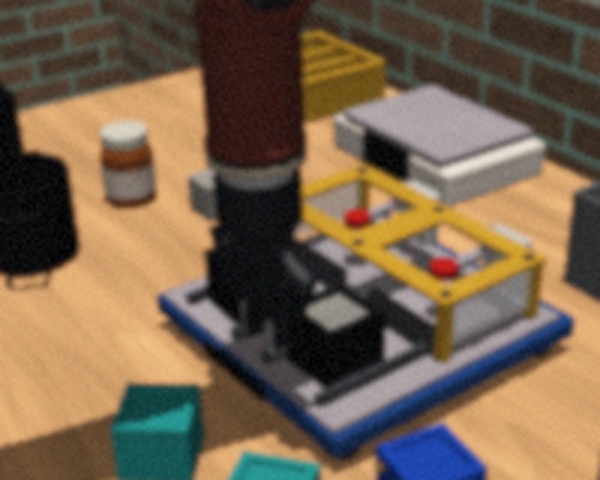

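The gripper is now behind the filled mould, clear of it and about 14 mm left of the lane centre. I'll correct that and then descend.

send_rows(
  motion=[
    {"delta_pos": [0, -0.06, 0], "dr": [0, 0, 0.01]},
    {"delta_pos": [0, 0, 0], "dr": [0, 0, 0]},
    {"delta_pos": [0, 0, 0.08], "dr": [0, 0, 0]},
    {"delta_pos": [0, 0, 0.05], "dr": [0, 0, 0]},
    {"delta_pos": [0, 0, 0], "dr": [0, 0, 0]},
    {"delta_pos": [0, 0, 0], "dr": [0, 0, 0]},
  ],
)

```text
clock: 3.85
eef_pos: [479.5, -73.6, 87.4]
eef_rot: [-0.022, 1.0, 0.003, 0.007]
contact_force: [-0.9, 0.6, -0.2]
gripper_width: 29.6
```

send_rows(
  motion=[
    {"delta_pos": [0, -0.03, 0.07], "dr": [0.004, 0.009, 0]},
    {"delta_pos": [0, 0, 0], "dr": [0, 0, 0]},
    {"delta_pos": [0, 0, 0], "dr": [0, 0, 0]},
    {"delta_pos": [0, 0, 0], "dr": [0, 0, 0]},
  ],
)

```text
clock: 4.18
eef_pos: [481.3, -78.3, 79.5]
eef_rot: [-0.022, 1.0, -0.0, 0.002]
contact_force: [-0.9, 0.2, -0.9]
gripper_width: 30.5
```

send_rows(
  motion=[
    {"delta_pos": [-0.05, 0, 0.015], "dr": [0, 0, 0]},
    {"delta_pos": [-0.05, 0, 0], "dr": [0, 0, 0]},
    {"delta_pos": [-0.05, 0, 0], "dr": [0, 0, 0]},
    {"delta_pos": [-0.05, 0, 0], "dr": [0, 0, 0]},
    {"delta_pos": [-0.05, 0, 0], "dr": [0, 0, 0]},
    {"delta_pos": [-0.05, 0, 0], "dr": [0, 0, 0]},
  ],
)

```text
clock: 4.68
eef_pos: [526.3, -75.9, 78.1]
eef_rot: [-0.022, 1.0, 0.001, -0.002]
contact_force: [-6.8, 0.1, 4.3]
gripper_width: 29.7
```

send_rows(
  motion=[
    {"delta_pos": [-0.03, 0, 0], "dr": [0, 0, 0]},
    {"delta_pos": [-0.03, 0, 0], "dr": [0, 0, 0]},
    {"delta_pos": [-0.025, 0, 0], "dr": [0, 0, 0]},
    {"delta_pos": [-0.02, 0, 0], "dr": [0, 0, 0]},
  ],
)

```text
clock: 5.02
eef_pos: [541.8, -75.4, 77.4]
eef_rot: [-0.022, 1.0, 0.001, -0.006]
contact_force: [-7.7, 0.1, 6.1]
gripper_width: 29.5
```

send_rows(
  motion=[
    {"delta_pos": [-0.03, 0, 0], "dr": [0, 0, 0]},
    {"delta_pos": [-0.03, 0, 0], "dr": [0, 0, 0]},
    {"delta_pos": [-0.03, 0, 0], "dr": [0, 0, 0]},
  ],
)

```text
clock: 5.27
eef_pos: [543.8, -75.4, 75.9]
eef_rot: [-0.021, 1.0, 0.003, -0.021]
contact_force: [-36.1, 2.4, 39.9]
gripper_width: 30.2
```

The force jumped to 36 N at x = 543.8 mm, where I expected the stop. Backing off and checking.

send_rows(
  motion=[
    {"delta_pos": [0.03, 0, 0], "dr": [0, -0.02, 0]},
    {"delta_pos": [0.06, 0, 0], "dr": [0, 0, 0]},
    {"delta_pos": [0.06, 0, 0], "dr": [0, 0, 0]},
    {"delta_pos": [0.06, 0, 0], "dr": [0, 0, 0]},
    {"delta_pos": [0, 0, -0.15], "dr": [0, 0, 0]},
    {"delta_pos": [0, 0, -0.25], "dr": [0, 0, 0]},
    {"delta_pos": [0, 0, -0.25], "dr": [0, 0, 0]},
    {"delta_pos": [0, 0, -0.2], "dr": [0, 0, 0]},
    {"delta_pos": [0, 0, 0], "dr": [0, 0, 0]},
    {"delta_pos": [0, 0, 0], "dr": [0, 0, 0]},
  ],
  claw=-1,
)

```text
clock: 6.1
eef_pos: [510.8, -77.2, 208.7]
eef_rot: [-0.021, 1.0, 0.003, -0.009]
contact_force: [0.4, -0.2, -0.1]
gripper_width: 0.1
```

```bash
python3 -c "
from h import *
s=r.observe();print(s['eef_pos'],s['eef_rot'],s['contact_force'])
s=cam('side');t=cam('top')
a=cv2.resize(s['img'][140:250,190:350,::-1],(800,550),interpolation=cv2.INTER_CUBIC)[:,80:480];b=cv2.resize(t['img'][120:230,230:310,::-1],(400,550),interpolation=cv2.INTER_CUBIC)
cv2.imwrite('pics/d.png',np.hstack([a,b]))"
```

```text
[510.82340617 -77.20777458 208.72730577] [-0.02118443  0.9997336   0.00309046 -0.00862593] [ 0.38949281 -0.21329073 -0.11483391]
```

View pics/d.png

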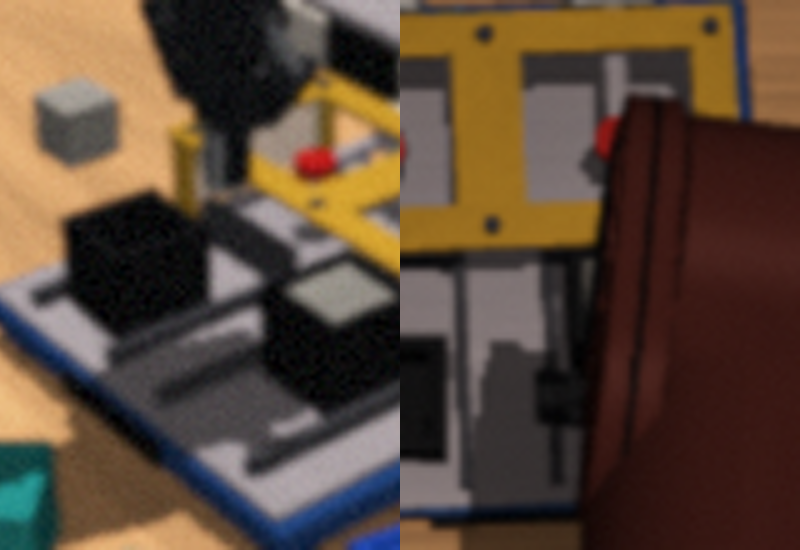

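```bash
python3 -c "
from h import *
s=cam('side')
b=cv2.imread('pics/side0.png')[:,:,::-1]
def f(im,x0):
    h=cv2.cvtColor(im,cv2.COLOR_RGB2HSV).astype(int); m=(h[...,2]>110)&(h[...,1]<70)
    for ce,st,l in blobs(m,60):
        if abs(ce[0]-x0)<12 and 185<ce[1]<215:
            rc=cv2.minAreaRect(np.argwhere(l)[:,::-1].astype(np.float32)); print(ce,st,ray(s,ce,104),ray(s,rc[0],104))
f(np.ascontiguousarray(b),262);f(s['img'],275)
cv2.imwrite('pics/e.png',cv2.resize(s['img'][150:240,230:330,::-1],(800,600)[:2] if 0 else (660,594),interpolation=cv2.INTER_CUBIC))
"
```

```text
[265.68939394 187.0530303 ] [255 179  23  16 132] [608.99518228  -9.4663449  104.        ] [604.32152388 -11.63975253 104.        ]
[251.359375 194.71875 ] [248 190  10  10  64] [548.19251069 -20.59451492 104.        ] [546.63973161 -19.66398958 104.        ]
[261.1        203.46153846] [252 198  19  12 130] [543.61108827 -76.67576055 104.        ] [543.26462992 -76.67074292 104.        ]
[264.05940594 185.63366337] [255 179  21  14 101] [6.10105634e+02 5.86162636e-01 1.04000000e+02] [607.55006514  -3.3659546  104.        ]
[273.66666667 198.1       ] [265 193  19  11 120] [589.83248019 -75.02635202 104.        ] [590.40481294 -74.88300551 104.        ]
```

View pics/e.png

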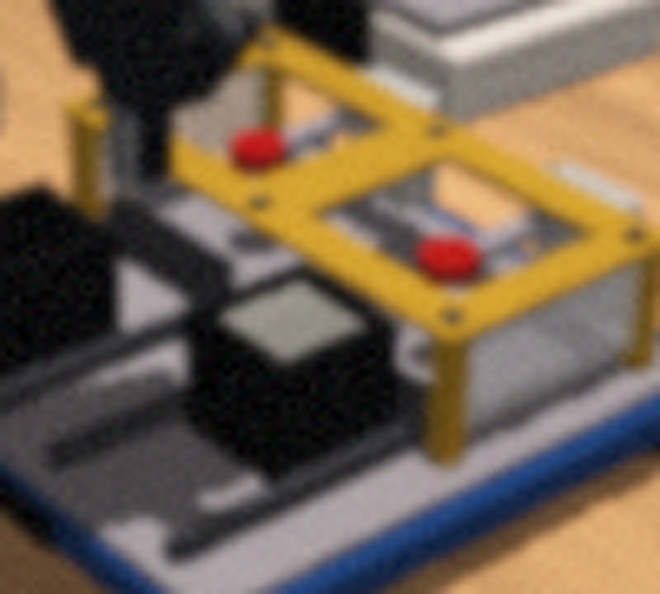

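The mould's fill centre is now at about (590,-75), which matches home (590–591). Next is the lever.

send_rows(
  motion=[
    {"delta_pos": [-0.22, 0, 0], "dr": [0.004, -0.011, 0]},
    {"delta_pos": [-0.22, 0, 0], "dr": [0, 0, 0]},
    {"delta_pos": [-0.22, 0, 0], "dr": [0, 0, 0]},
    {"delta_pos": [-0.22, 0, 0], "dr": [0, 0, 0]},
    {"delta_pos": [-0.15, 0, 0], "dr": [0, 0, 0]},
    {"delta_pos": [0, 0, 0], "dr": [0, 0, 0]},
    {"delta_pos": [0, 0, 0], "dr": [0, 0, 0]},
    {"delta_pos": [0, 0, 0], "dr": [0, 0, 0]},
  ],
)

```text
clock: 6.92
eef_pos: [664.7, -69.7, 190.5]
eef_rot: [-0.021, 1.0, 0.0, -0.011]
contact_force: [0.3, -0.7, -1.5]
gripper_width: -0.1
```

send_rows(
  motion=[
    {"delta_pos": [-0.12, 0, 0], "dr": [0, -0.014, 0]},
    {"delta_pos": [0, 0, 0], "dr": [0, 0, 0]},
    {"delta_pos": [0, 0, 0.12], "dr": [0, 0, 0]},
    {"delta_pos": [0, 0, 0.12], "dr": [0, 0, 0]},
    {"delta_pos": [0, 0, 0.06], "dr": [0, 0, 0]},
    {"delta_pos": [0, 0, 0], "dr": [0, 0, 0]},
    {"delta_pos": [0, 0, 0], "dr": [0, 0, 0]},
    {"delta_pos": [0, 0, 0], "dr": [0, 0, 0]},
  ],
)

```text
clock: 7.58
eef_pos: [675.3, -70.6, 143.4]
eef_rot: [-0.02, 1.0, 0.001, -0.003]
contact_force: [-0.1, -0.2, 0.4]
gripper_width: 0.1
```

```bash
python3 -c "
from h import *
s=r.observe();print(s['eef_pos'],s['eef_rot'],s['contact_force'])
s=cam('side');cv2.imwrite('pics/f.png',cv2.resize(s['img'][130:230,230:350,::-1],None,fx=5,fy=5,interpolation=cv2.INTER_CUBIC))"
```

```text
[675.29876574 -70.55458077 143.36373527] [-0.01959575  0.99980386  0.00124111 -0.00258902] [-0.07485545 -0.17848439  0.39020216]
```

View pics/f.png

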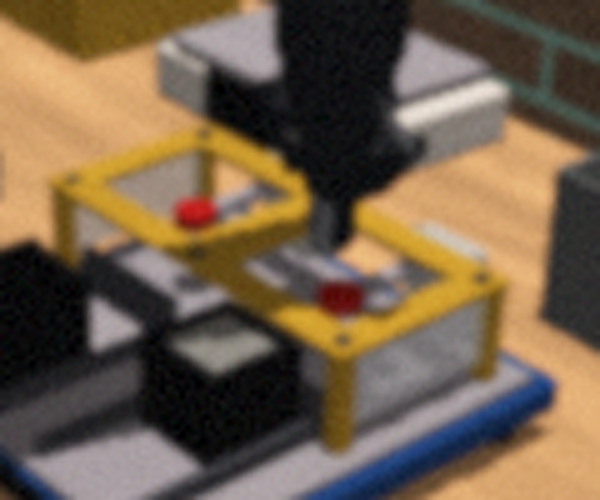

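send_rows(
  motion=[
    {"delta_pos": [-0.055, 0, 0], "dr": [0, -0.003, 0]},
    {"delta_pos": [0, 0, 0], "dr": [0, 0, 0]},
    {"delta_pos": [0, 0, 0.06], "dr": [0, 0, 0]},
    {"delta_pos": [0, 0, 0.06], "dr": [0, 0, 0]},
    {"delta_pos": [0, 0, 0.05], "dr": [0, 0, 0]},
    {"delta_pos": [0, 0, 0.04], "dr": [0, 0, 0]},
  ],
)

```text
clock: 8.13
eef_pos: [687.2, -70.4, 113.8]
eef_rot: [-0.02, 1.0, 0.001, 0.004]
contact_force: [-0.3, -0.8, 0.6]
gripper_width: 0.0
```

send_rows(
  motion=[
    {"delta_pos": [0.01, 0, 0.04], "dr": [0, 0.004, 0]},
    {"delta_pos": [0, 0, 0.04], "dr": [0, 0, 0]},
    {"delta_pos": [0, 0, 0.04], "dr": [0, 0, 0]},
    {"delta_pos": [0, 0, 0.03], "dr": [0, 0, 0]},
  ],
)

```text
clock: 8.47
eef_pos: [687.1, -70.4, 89.4]
eef_rot: [-0.02, 1.0, 0.001, 0.002]
contact_force: [-0.7, -0.1, 12.1]
gripper_width: -0.2
```

send_rows(
  motion=[
    {"delta_pos": [0, 0, 0.025], "dr": [0, 0, 0]},
    {"delta_pos": [0, 0, 0.02], "dr": [0, 0, 0]},
  ],
)

```text
clock: 8.63
eef_pos: [687.7, -70.6, 88.4]
eef_rot: [-0.02, 1.0, 0.002, 0.003]
contact_force: [-18.6, 3.0, 37.2]
gripper_width: -0.3
```

The tool stopped hard at z = 88.4 mm (tip about 80), with 37 N on it, which fits the lever's end stop. Retracting straight up.

send_rows(
  motion=[
    {"delta_pos": [0, 0, -0.06], "dr": [0, 0, 0]},
    {"delta_pos": [0, 0, -0.1], "dr": [0, 0, 0]},
    {"delta_pos": [0, 0, -0.15], "dr": [0, 0, 0]},
    {"delta_pos": [0, 0, -0.2], "dr": [0, 0, 0]},
    {"delta_pos": [0, 0, -0.2], "dr": [0, 0, 0]},
    {"delta_pos": [0, 0, -0.2], "dr": [0, 0, 0]},
    {"delta_pos": [0.1, 0.2, -0.05], "dr": [0, 0, 0]},
    {"delta_pos": [0.1, 0.25, 0], "dr": [0, 0, 0]},
    {"delta_pos": [0, 0.27, 0], "dr": [0, 0, 0]},
    {"delta_pos": [0, 0.27, 0], "dr": [0, 0, 0]},
    {"delta_pos": [0, 0.27, 0], "dr": [0, 0, 0]},
    {"delta_pos": [0, 0.27, 0], "dr": [0, 0, 0]},
  ],
)

```text
clock: 9.63
eef_pos: [642.8, 148.8, 234.6]
eef_rot: [-0.008, 1.0, -0.0, -0.004]
contact_force: [1.0, -0.1, 0.6]
gripper_width: 0.3
```

send_rows(
  motion=[
    {"delta_pos": [0, 0.27, 0], "dr": [0, 0, 0]},
    {"delta_pos": [0, 0.2, 0], "dr": [0, 0, 0]},
    {"delta_pos": [0, 0, 0], "dr": [0, 0, 0]},
    {"delta_pos": [0, 0, 0], "dr": [0, 0, 0]},
    {"delta_pos": [0, 0, 0], "dr": [0, 0, 0]},
  ],
)

```text
clock: 10.05
eef_pos: [635.3, 236.7, 229.3]
eef_rot: [-0.016, 1.0, 0.001, -0.008]
contact_force: [0.2, -0.2, -0.3]
gripper_width: -0.0
```

```bash
python3 -c "
from h import *
s=r.observe();print(s['eef_pos'],s['contact_force'],s['clock'])
s=cam('side');t=cam('top')
for c,n in((s,'side'),(t,'top')):
    for ce,st,l in blobs(masks(c['img'])['red'],10):
        if 200<ce[0]<330 and 130<ce[1]<210: print(n,ce,st[4],ray(c,ce,105),ray(c,ce,80))
a=cv2.resize(s['img'][140:250,190:350,::-1],None,fx=2.5,fy=5,interpolation=cv2.INTER_CUBIC);b=cv2.resize(t['img'][120:230,230:310,::-1],(400,550),interpolation=cv2.INTER_CUBIC)
a=cv2.resize(s['img'][150:232,230:346,::-1],(400,283),interpolation=cv2.INTER_CUBIC);b=cv2.resize(t['img'][115:230,190:310,::-1],(400,383),interpolation=cv2.INTER_CUBIC)[:383]
cv2.imwrite('pics/g.png',np.hstack([np.vstack([a,np.zeros((100,400,3),np.uint8)]),b]))"
```

```text
[635.32382168 236.72036665 229.32886588] [ 0.2285526  -0.18042711 -0.34086121] 10.05
side [268.75862069 172.06896552] 29 [674.22349533  62.49826632 105.        ] [702.51820619 100.56455444  80.        ]
top [272.5 149. ] 60 [680.24155544 -67.01773013 105.        ] [687.01013353 -68.7837837   80.        ]
top [225.5 149.5] 60 [677.54294041  69.99676772 105.        ] [684.24500638  71.60767768  80.        ]
```

View pics/g.png

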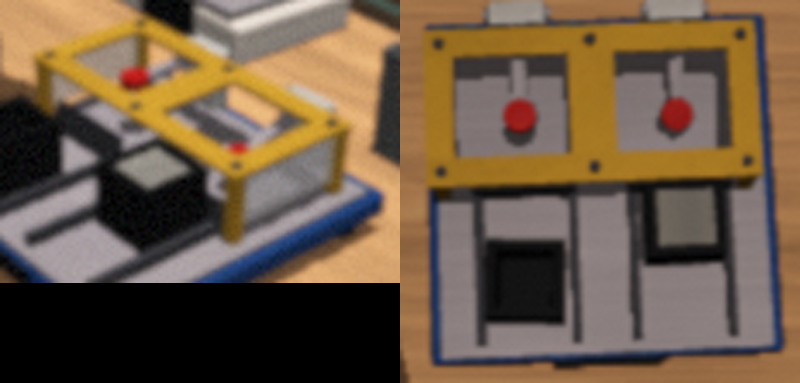

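```bash
python3 -c "
from h import *
s=cam('side');t=cam('top')
h=cv2.cvtColor(s['img'],cv2.COLOR_RGB2HSV).astype(int)
m=((h[...,0]<8)|(h[...,0]>172))&(h[...,1]>140)&(h[...,2]>60)
p=np.argwhere(m)[:,::-1]; p=p[(p[:,0]>285)&(p[:,0]<315)&(p[:,1]>180)&(p[:,1]<205)]; print('red px',p.min(0),p.max(0),len(p))
for z in(108,95,88,84,80,76):
    f=(z-108)/-28; x=683+4*f; e=[proj(s,(x+15*np.cos(a)*np.cos(.32*f),-70+15*np.sin(a),z+15*np.cos(a)*np.sin(.32*f))) for a in np.arange(0,6.28,.3)]; print(z,proj(s,(x,-70,z)).round(1),'toprow',np.min(e,0).round(1),np.max(e,0).round(1))
h=cv2.cvtColor(t['img'],cv2.COLOR_RGB2HSV).astype(int); g=cv2.cvtColor(t['img'],cv2.COLOR_RGB2GRAY)[168:202,258:296]
# rear rim edge rows per column, subpixel
gg=cv2.GaussianBlur(g.astype(float),(0,0),.7); P=[]
for col in range(268-258,284-258):
    d=np.diff(gg[:,col]); k=17+np.argmax(d[17:]); w=d[k-1:k+2]; P.append((col+258,168+k+.5+(w[2]-w[0])/2/(2*w[1]-w[0]-w[2]+1e-9)))
P=np.array(P); W=np.array([ray(t,q,107) for q in P]); print(W[:,:2].round(1).tolist()); f=np.polyfit(W[:,1],W[:,0],1); print('yaw',-np.degrees(np.arctan(f[0])),'rear x at -75',np.polyval(f,-75))
"
```

```text
red px [297 191] [300 193] 8
108 [297.  186.6] toprow [292.1 184.2] [301.9 189.1]
95 [297.3 190.1] toprow [292.4 187.3] [302.2 193.1]
88 [297.5 192. ] toprow [292.6 188.9] [302.3 195.1]
84 [297.5 193. ] toprow [292.7 189.8] [302.3 196.3]
80 [297.6 194.1] toprow [292.9 190.7] [302.4 197.5]
76 [297.7 195.1] toprow [293.  191.6] [302.4 198.7]
[[546.4, -53.3], [546.5, -56.2], [546.7, -59.1], [547.0, -61.9], [547.2, -64.8], [547.3, -67.7], [547.3, -70.5], [547.3, -73.4], [547.5, -76.3], [547.8, -79.1], [548.2, -82.0], [548.4, -84.9], [548.5, -87.7], [548.7, -90.6], [548.9, -93.5], [549.2, -96.4]]
yaw 3.611914178841329 rear x at -75 547.7010157251744
```

```bash
python3 -c "
from h import *
S=[cam('side') for _ in range(4)];T=[cam('top') for _ in range(8)];s,t=S[0],T[0]
i0=cv2.imread('pics/side0.png')[:,:,::-1]; t0=cv2.imread('pics/top0.png')[:,:,::-1]
av=lambda L:np.mean([c['img'].astype(float) for c in L],0).astype(np.uint8)
def red(im): 
    f=im.astype(float); return (f[...,0]-np.maximum(f[...,1],f[...,2]))
for n,im in(('before',i0),('now',av(S))):
    R=red(im); print(n,'R col 295-302 rows 182-198:',R[182:199,295:302].mean(1).round().astype(int).tolist())
    print('  left',R[166:178,266:272].mean(1).round().astype(int).tolist())
for n,im in(('before',t0),('now',av(T))):
    for x in(225,273):
        R=np.clip(red(im)[138:160,x-10:x+11]-50,0,None); yy,xx=np.mgrid[138:160,x-10:x+11]; print(n,'top knob',(xx*R).sum()/R.sum(),(yy*R).sum()/R.sum())
for p in((683.5,-71,107),(686.5,-71,86),(687.5,-71,79)): print('pred',p,proj(t,p))
def edge(im,c0,c1,r0,r1,z):
    gg=cv2.GaussianBlur(cv2.cvtColor(np.ascontiguousarray(im),cv2.COLOR_RGB2GRAY).astype(float),(0,0),.7); P=[]
    for c in range(c0,c1):
        d=np.diff(gg[r0:r1,c]); k=np.clip(np.argmax(d),1,len(d)-2); w=d[k-1:k+2]; P.append((c,r0+k+.5+(w[2]-w[0])/2/(2*w[1]-w[0]-w[2]+1e-9)))
    W=np.array([ray(t,q,z) for q in P]); f=np.polyfit(W[:,1],W[:,0],1); print('yaw',-np.degrees(np.arctan(f[0])).round(2),'x',np.polyval(f,-75).round(1),'res',np.std(W[:,0]-np.polyval(f,W[:,1])).round(2))
edge(av(T),268,285,186,200,45); edge(t0,267,286,202,214,45); edge(av(T),218,238,204,218,45)
"
```

```text
before R col 295-302 rows 182-198: [19, 2, 2, 34, 96, 144, 158, 151, 130, 95, 62, 44, 41, 44, 45, 40, 39]
  left [18, 19, 30, 68, 123, 153, 154, 134, 98, 68, 54, 47]
now R col 295-302 rows 182-198: [19, 2, -5, -3, 2, 5, 3, 3, 14, 52, 96, 106, 81, 59, 47, 40, 39]
  left [19, 19, 30, 69, 123, 154, 155, 135, 98, 67, 53, 48]
before top knob 225.50323974082073 149.28437724982
before top knob 273.32546313112965 147.53977479113695
now top knob 225.5066225165563 149.29492273730685
now top knob 272.655758181364 148.79690232325757
pred (683.5, -71, 107) [273.90473803 147.74640808]
pred (686.5, -71, 86) [273.38361067 148.64379942]
pred (687.5, -71, 79) [273.2144823  148.93504172]
yaw 3.7 x 556.1 res 0.14
yaw 3.54 x 509.7 res 0.44
yaw -0.92 x 499.2 res 0.29
```

```bash
python3 -c "
from h import *
T=[cam('top') for _ in range(10)];t=T[0]
im=np.mean([c['img'].astype(float) for c in T],0).astype(np.uint8); t0=cv2.imread('pics/top0.png')[:,:,::-1]
def line(im,axis,lo,hi,a,b,sg,z,n):
    g=cv2.GaussianBlur(np.ascontiguousarray(im).astype(float).mean(2),(0,0),.7); P=[]
    if axis: g=g.T   # scan along columns instead
    for c in range(lo,hi):
        d=sg*np.diff(g[a:b,c]); k=np.clip(np.argmax(d),1,len(d)-2); w=d[k-1:k+2]; v=a+k+.5+(w[2]-w[0])/2/(2*w[1]-w[0]-w[2]+1e-9); P.append((v,c) if axis else (c,v))
    W=np.array([ray(t,q,z) for q in P]); i,j=(0,1) if axis else (1,0)
    f=np.polyfit(W[:,i],W[:,j],1); print(n,'yaw',((1 if axis else -1)*np.degrees(np.arctan(f[0]))).round(2),'at',W.mean(0).round(1)[:2],'res',np.std(W[:,j]-np.polyval(f,W[:,i])).round(2))
line(t0,0,269,284,199,209,-1,104,'before fill rear'); line(t0,1,190,203,262,271,1,104,'before fill L'); line(t0,1,190,203,281,290,-1,104,'before fill R')
line(im,0,269,282,182,193,-1,104,'now fill rear'); line(im,1,175,186,262,272,1,104,'now fill L'); line(im,1,175,186,279,289,-1,104,'now fill R')
line(im,0,205,300,215,228,1,0,'deck/blue front'); line(im,0,256,293,160,172,-1,115,'guard front'); line(im,0,215,235,160,172,-1,115,'guard front L')
cv2.imwrite('pics/h.png',cv2.resize(im[160:205,245:305,::-1],None,fx=12,fy=12,interpolation=cv2.INTER_CUBIC))
"
```

```text
before fill rear yaw 0.53 at [519.3 -76.3] res 0.07
before fill L yaw 2.87 at [541.8 -51.3] res 0.12
before fill R yaw 3.98 at [ 542.  -101.9] res 0.2
now fill rear yaw 3.74 at [564.9 -73.7] res 0.2
now fill L yaw 3.81 at [588.3 -49.7] res 0.11
now fill R yaw 3.86 at [ 588.7 -100.4] res 0.16
deck/blue front yaw 2.73 at [469.4  -9.4] res 4.87
guard front yaw 2.65 at [621.1 -70.4] res 0.29
guard front L yaw 2.8 at [614.4  71.3] res 0.27
```

View pics/h.png

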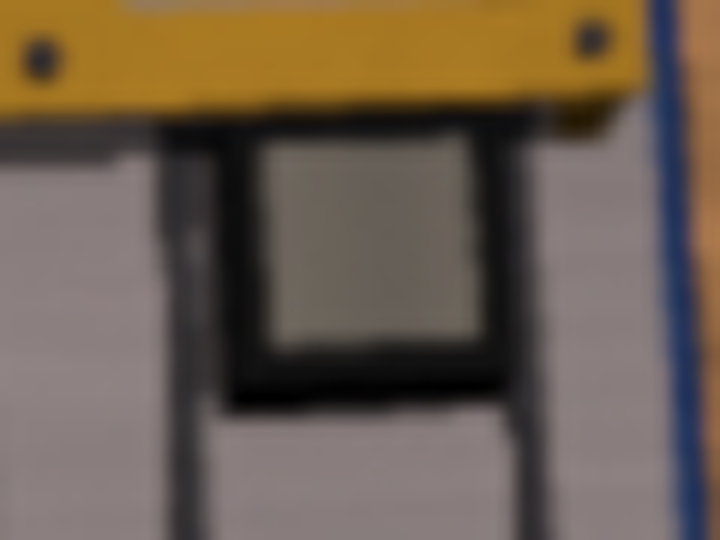

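The lever is down: the tool met a hard stop and the knob shift in the top view matches. The mould is at home distance but may sit about 1° skewed, with the left front corner roughly 1 mm off the bar. Time is ample, so I'll give it a gentle second push left of centre to seat it flush.

send_rows(
  motion=[
    {"delta_pos": [0.12, -0.24, 0], "dr": [0, -0.01, -0.005]},
    {"delta_pos": [0.12, -0.24, 0], "dr": [0, 0, 0]},
    {"delta_pos": [0.12, -0.24, 0], "dr": [0, 0, 0]},
    {"delta_pos": [0.12, -0.24, 0], "dr": [0, 0, 0]},
    {"delta_pos": [0.12, -0.24, 0], "dr": [0, 0, 0]},
    {"delta_pos": [0.12, -0.24, 0], "dr": [0, 0, 0]},
    {"delta_pos": [0.12, -0.24, 0], "dr": [0, 0, 0]},
    {"delta_pos": [0.1, -0.15, 0], "dr": [0, 0, 0]},
    {"delta_pos": [0, 0, 0], "dr": [0, 0, 0]},
    {"delta_pos": [0, 0, 0], "dr": [0, 0, 0]},
    {"delta_pos": [0, 0, 0], "dr": [0, 0, 0]},
  ],
  claw=-0.3,
)

```text
clock: 12.27
eef_pos: [499.7, -53.8, 226.9]
eef_rot: [-0.021, 1.0, 0.002, 0.001]
contact_force: [-0.9, 0.3, -0.1]
gripper_width: 30.1
```

send_rows(
  motion=[
    {"delta_pos": [0, -0.075, 0], "dr": [0, 0, 0]},
    {"delta_pos": [0, 0, 0], "dr": [0, 0, 0]},
    {"delta_pos": [0, 0, 0.2], "dr": [0, 0, 0]},
    {"delta_pos": [0, 0, 0.2], "dr": [0, 0, 0]},
    {"delta_pos": [0, 0, 0.2], "dr": [0, 0, 0]},
    {"delta_pos": [0, 0, 0.2], "dr": [0, 0, 0]},
    {"delta_pos": [0, 0, 0.08], "dr": [0, 0, 0]},
    {"delta_pos": [0, 0, 0], "dr": [0, 0, 0]},
    {"delta_pos": [0, 0, 0], "dr": [0, 0, 0]},
    {"delta_pos": [0, 0, 0], "dr": [0, 0, 0]},
  ],
)

```text
clock: 13.1
eef_pos: [507.1, -58.2, 90.5]
eef_rot: [-0.028, 1.0, 0.001, 0.003]
contact_force: [0.1, -0.3, -0.9]
gripper_width: 30.0
```

send_rows(
  motion=[
    {"delta_pos": [0, -0.05, 0.05], "dr": [0, 0.004, 0.011]},
    {"delta_pos": [0, 0, 0], "dr": [0, 0, 0]},
    {"delta_pos": [-0.05, 0, 0], "dr": [0, 0, 0]},
    {"delta_pos": [-0.05, 0, 0], "dr": [0, 0, 0]},
    {"delta_pos": [-0.05, 0, 0], "dr": [0, 0, 0]},
    {"delta_pos": [0, 0, 0], "dr": [0, 0, 0]},
  ],
)

```text
clock: 13.6
eef_pos: [536.2, -64.9, 86.9]
eef_rot: [-0.019, 1.0, 0.002, 0.003]
contact_force: [-0.9, 0.9, 0.2]
gripper_width: 29.9
```

send_rows(
  motion=[
    {"delta_pos": [-0.02, 0, 0.02], "dr": [0, 0, 0]},
    {"delta_pos": [-0.02, 0, 0], "dr": [0, 0, 0]},
    {"delta_pos": [-0.02, 0, 0], "dr": [0, 0, 0]},
  ],
)

```text
clock: 13.85
eef_pos: [544.2, -64.6, 83.4]
eef_rot: [-0.019, 1.0, 0.002, 0.001]
contact_force: [-21.0, 0.9, 14.5]
gripper_width: 29.9
```

send_rows(
  motion=[
    {"delta_pos": [-0.025, 0, -0.005], "dr": [0, 0, 0]},
    {"delta_pos": [-0.025, 0, -0.005], "dr": [0, 0, 0]},
  ],
)

```text
clock: 14.02
eef_pos: [544.0, -64.5, 83.3]
eef_rot: [-0.019, 1.0, 0.003, -0.008]
contact_force: [-19.9, -0.1, 17.1]
gripper_width: 30.3
```

It is solid at x = 544.0, the same place as before. Withdrawing.

send_rows(
  motion=[
    {"delta_pos": [0.04, 0, 0], "dr": [0, -0.008, 0]},
    {"delta_pos": [0.06, 0, 0], "dr": [0, 0, 0]},
    {"delta_pos": [0.06, 0, 0], "dr": [0, 0, 0]},
    {"delta_pos": [0, 0, -0.1], "dr": [0, 0, 0]},
    {"delta_pos": [0, 0, -0.25], "dr": [0, 0, 0]},
    {"delta_pos": [0, 0, -0.25], "dr": [0, 0, 0]},
    {"delta_pos": [0, 0, -0.25], "dr": [0, 0, 0]},
    {"delta_pos": [0, 0.2, -0.1], "dr": [0, 0, 0]},
    {"delta_pos": [0, 0.27, 0], "dr": [0, 0, 0]},
    {"delta_pos": [0, 0.27, 0], "dr": [0, 0, 0]},
    {"delta_pos": [0, 0.27, 0], "dr": [0, 0, 0]},
    {"delta_pos": [0, 0.27, 0], "dr": [0, 0, 0]},
  ],
)

```text
clock: 15.02
eef_pos: [508.6, 120.2, 235.4]
eef_rot: [-0.008, 1.0, 0.004, -0.002]
contact_force: [1.5, 0.4, 0.1]
gripper_width: 30.0
```

send_rows(
  motion=[
    {"delta_pos": [0, 0.27, 0], "dr": [0, 0, 0]},
    {"delta_pos": [0, 0.27, 0], "dr": [0, 0, 0]},
    {"delta_pos": [0, 0.15, 0], "dr": [0, 0, 0]},
    {"delta_pos": [0, 0, 0], "dr": [0, 0, 0]},
    {"delta_pos": [0, 0, 0], "dr": [0, 0, 0]},
    {"delta_pos": [0, 0, 0], "dr": [0, 0, 0]},
  ],
)

```text
clock: 15.52
eef_pos: [501.4, 238.2, 236.9]
eef_rot: [-0.015, 1.0, 0.006, -0.001]
contact_force: [-0.1, -0.4, 0.4]
gripper_width: 29.9
```

```bash
python3 -c "
from h import *
T=[cam('top') for _ in range(6)];t=T[0]
im=np.mean([c['img'].astype(float) for c in T],0).astype(np.uint8)
def line(im,axis,lo,hi,a,b,sg,z,n):
    g=cv2.GaussianBlur(im.astype(float).mean(2),(0,0),.7); P=[]
    if axis: g=g.T
    for c in range(lo,hi):
        d=sg*np.diff(g[a:b,c]); k=np.clip(np.argmax(d),1,len(d)-2); w=d[k-1:k+2]; v=a+k+.5+(w[2]-w[0])/2/(2*w[1]-w[0]-w[2]+1e-9); P.append((v,c) if axis else (c,v))
    W=np.array([ray(t,q,z) for q in P]); i,j=(0,1) if axis else (1,0)
    f=np.polyfit(W[:,i],W[:,j],1); print(n,'yaw',((1 if axis else -1)*np.degrees(np.arctan(f[0]))).round(2),'at',W.mean(0).round(1)[:2])
line(im,0,269,282,182,193,-1,104,'fill rear'); line(im,1,175,186,262,272,1,104,'fill L'); line(im,1,175,186,279,289,-1,104,'fill R'); line(im,0,268,285,186,200,1,45,'bottom rear')
for ce,st,l in blobs(masks(im)['red'],20):
    if 200<ce[0]<300 and 130<ce[1]<165: print(ce)
s=cam('side')['img'];cv2.imwrite('pics/i.png',np.hstack([cv2.resize(im[110:230,190:310,::-1],(400,400)),cv2.resize(s[140:240,220:320,::-1],(400,400))]))
s=r.observe();print(s['eef_pos'],s['contact_force'],s['clock'])
"
```

```text
fill rear yaw 3.71 at [564.9 -73.7]
fill L yaw 3.86 at [588.3 -49.7]
fill R yaw 3.65 at [ 588.7 -100.3]
bottom rear yaw 3.51 at [556.4 -81.2]
[225.43103448 149.25862069]
[272.60714286 148.76785714]
[502.09021447 237.36040087 237.14445763] [0.28971342 0.99086585 0.68536329] 15.8667
```

View pics/i.png

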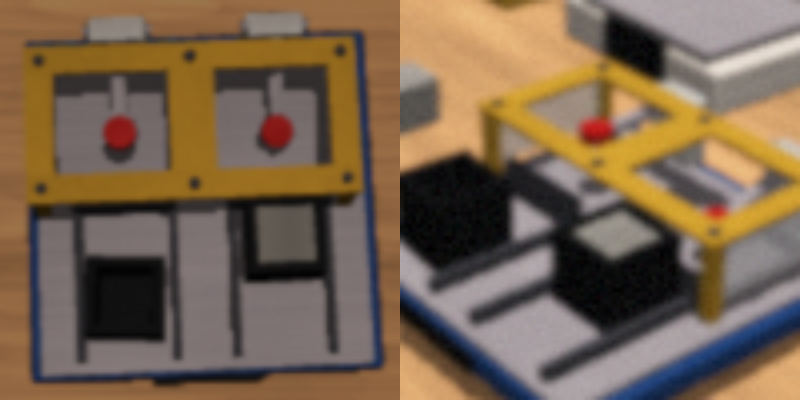

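The second push moved nothing, so the mould was already seated and the yaw offset is probably measurement bias. The lever is still down. Handing in.

```bash
python3 -c "
from cell import r
print(r.sign_off())"
```

```text
the job is handed in; nothing more can be done
None
```

I pushed the filled mould in the right bay home along its lane, then pressed the right red lever down through its window. I handed the job in at about 16 s of the 40 s allowed.

- **Mould:** It travelled about 46 mm and stopped hard against the bar, with the force rising from 8 to 36 N. Its centre measures about x = 590 mm, against an expected home of 590–591 mm. After the lever press I pushed it again gently with about 20 N, and it did not move.
- **Lever:** The tool met a hard stop with the fingertip at about 80 mm, under 37 N, which is where the knob should be when fully down. The knob's shift in the top view matches 28 mm of travel and was unchanged at the last look.
- **Guard and the rest:** The fingers went through near the window's centre and I saw no sign of contact with the guard. The left knob did not move, and the empty mould looks undisturbed.

Two checks disagreed:
- **Mould angle:** The top camera reads the mould about 1° off the table's angle. The second push did not change that, so I took it as measurement bias, but a gap of about 1 mm at one front corner is possible.
- **Lever in the side view:** The guard partly hides the knob there, and the visible part suggests 23–28 mm of travel. I relied on the hard stop and the top view instead.

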